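# Butt a leg tube against the stop and clamp it with the T-handle screw

### The job

Get the aluminium tube in the jig ready for drilling: slide it along its trough until its far end is fully home against the stop plate, then turn the T-handle clockwise (seen from above), half turn by half turn, until the rubber foot holds the tube firmly. Feel for the foot coming to bear and stop about a quarter turn later, so the thin tube is not crushed, then let go.

Things in the scene. Friction and masses are not known exactly. Their poses are not given: they have to be found in the camera images.
- cradle: Fixed base of the clamping jig. Origin on the table top; x runs along the trough towards the stop plate (roughly away from the robot), y to its left, z up. Base plate 195 x 185 x 12 mm (x -70 to 125, y -60 to 125 mm). A steel V trough, 52 mm wide, top 51 mm up, runs from x = -60 to 95 mm. The stop plate (56 mm wide, top at 78 mm) has its face at x = 100 mm.
- tube: Loose aluminium tube in the V trough: 28 mm diameter, 200 mm long, about 0.2 kg, black near end. Origin at the middle of its axis (52 mm up), x towards the stop; it may roll about x. Starts 20 to 50 mm short of the stop; home, its origin is at x = 0 of the cradle. Its near end overhangs the trough by 40 mm or more: push it there with closed fingers. Sliding takes about 2 N.
- press: Fixed upright of the jig, same origin and axes as the cradle. A column 42 x 40 mm at x = 20, y = 98 mm (face at y = 78) rises 342 mm: no room for a hand between it and the screw, so work the handle from the open side (bar end at y below about 20 mm). At x = 20, y = 0 an arm (44 mm wide, top 160 mm up, reaching y = -22) carries the upright screw.
- handle: Steel T-handle on the screw: round bar 12 mm in diameter, 132 mm long (16 mm collars on the last 6 mm of each end), hub 26 mm in diameter. Origin mid-bar on the screw axis, 210 mm up; x along the bar, z up. Clockwise from above tightens; it does not rise or fall. Starts at any angle. Pinch it from above, fingers either side of the bar, 45 to 55 mm out.
- bite (a point): Point on top of the tube's place, on the screw axis, 66 mm up (fixed). The screw drives a rubber-faced foot (32 x 28 mm) straight down to here, 20 mm per turn clockwise. It starts 0.45 to 1.05 turns above (not measured: feel for it). The foot springs about 1 mm per 25 N, so the load grows over the quarter turn after it touches.
- screw (a point): Point on the screw axis at the bar's height, 210 mm up. Turning takes about 0.35 N m running free (7 N on the bar 50 mm out); it stays where left. With the foot bearing, add 0.32 N m per 100 N of load: a rise of about 0.3 N m (6 N at 50 mm) over free turning is firm; a rise of 0.54 N m (170 N) crushes the tube, 0.35 turn after first touch. Readings at a standstill lie lower than while turning.

How it is judged:
By the outcome, as a careful person would: the job done as asked, in the order asked, and still so for the second after the job is handed in, with the robot touching nothing.
It also fails if it takes over 72 s, if anything falls off the work surface, if the arm or the gripper's body presses on something with over 40 N, if the wrist force passes 120 N, or if a joint passes its speed limit or range.

### The arm

A 6-joint arm with a two-finger parallel gripper is mounted at the origin on the work surface. World frame = base frame: x ahead of the robot, y to its left, z up, the work surface at z = 0. Lengths are in m, angles in rad, forces in N, time in s.
With the tool pointing down it reaches from about 0.225 to 0.725 m from the base axis. Payload 3.1 kg.
Tool frame: the origin (TCP) lies at the very end of the fingers, on their centre line; the grasp point (between the pads) lies 19 mm behind it; z points along the fingers, x is the direction in which the jaws open and shut, and the axes are right-handed (so a half turn about z gives the same grasp; the last joint's range is limited). The gripper opens to 85 mm and grips with 20 to 120 N. Pads are 22 mm wide; open, the fingers measure 114 mm over their backs; the gripper's body (76 mm by 85 mm) begins 54 mm behind the grasp point. The pads swing forward as they close: fully open they stand 13 mm farther back than shut.
Start: joints at [1.155, 0.048, 0.099, 1.622, 0, 1.443], TCP at [0.149, 0.503, 0.231] pointing down, gripper open.
Joint ranges: [-2.91, 2.91], [-0.99, 1.94], [-1.21, 1.42], [-2.12, 2.29], [-1.49, 1.47], [-3.14, 3.14]. Speed limits (rad/s): [2.79, 2.79, 3.14, 3.14, 3.14, 3.14].

### API

Orientations are given as a rotation vector (axis times angle).
In Python, from rig import r gives the robot as it stands.
- The arm moves only by the tool arm_command, never from a script. Its argument "deltas" is a list of rows, each a list of 3 entries, a list of its own where there are three numbers: the shift along the tool's x, y, z in cm, then the turn about the tool's z in degrees, then the finger opening in cm, from 0 to 8.54. In form: [[[dx, dy, dz], twist, hand], ...]. A call has 1 to 12 rows; each row shifts and turns the commanded pose from where the row before left it, along the tool's axes as they then stand; what a row does not reach is not made up. A row lasts 1/12 s, in which the tool goes at most 41.7 mm and 7.16 degrees, less where a joint would pass 70% of its speed; a pose out of reach is approached as far as the arm can. A call is refused whole if a number of a shift passes 4.17 or a number of a turn 7.16, either way. A call with a gripper value outside its range is refused whole. The fingers move at their own pace and stop on an object; "force" is the grip in N (left out, the last holds). Time passes only in rows, so rows that do not move let the fingers close. It gives the time, the measured TCP pose, the force and the opening at its end, in the units of the state.
- r.sense(): the state, without advancing time (a new reading comes with each control period).
- r.capture(name): name is "scene" or "side" or "wrist"; returns the picture (420x560x3 uint8, blue, green, red); there is no depth.
- r.get_calibration(name): a dict with "fx", "fy", "cx", "cy" (pixels), "T" (4x4, takes a point from camera to world coordinates); the wrist camera has in their place "T_tool_cam" (4x4, takes a point from camera to tool coordinates, whose origin is the TCP and whose axes are the tool frame's). Camera axes: x right, y down, z forward; pixel columns grow to the right and rows downward; lengths in m; the calibration is good to about 2 mm. A picture is of the moment at which its call begins: read the wrist's pose just before it. get_calibration takes no time and is no camera call.
- r.finish_job(): hands the job in, once; it reports no verdict.
The state is a dict: "t": time; "joint_positions": joint angles; "qvel": joint speeds; "effort": joint torques, N m; "eef_pos": TCP position; "tcp_rot": TCP orientation; "ft_force": force on the tool from outside, world axes, zero at the start; "wrist_torque": the same for the moment, N m; "grip_width": opening from 0.0 (shut) to 1.0 (fully open).
Only numpy, scipy, OpenCV 4.12 (cv2) and the standard library are available. Lean on these libraries where they do the work, as an engineer would, in place of code of your own. Each camera call takes 0.05 s, during which the arm holds its last target.

## Working session

There is one attempt and no reset: what is moved stays moved. The work goes in short steps, Python scripts to look and compute and a tool call to move; the robot and the scene stay as the last step left them, time stands still between calls to the robot, and variables do not carry over. Pictures are saved under pics/ and viewed, and the job is handed in when it is done.

Besides the shell and the picture viewer there is one more tool, called after ">>>" by a JSON object that holds its "name" and its "arguments", one argument or row to a line. arm_command: Moves the arm, as the interface text tells. Its arguments: {"type":"object","properties":{"deltas":{"type":"array"},"force":{"type":"number"}},"required":["deltas"]}

```bash
ls; mkdir -p pics; python3 - <<'E'
from rig import r
import cv2, numpy as np
np.set_printoptions(precision=4,suppress=True)
s=r.sense()
for k,v in s.items(): print(k,v)
for n in("scene","side","wrist"):
    c=r.get_calibration(n); print(n,c)
    cv2.imwrite(f"pics/a_{n}.png",r.capture(n))
E
```

```text
pics
t 0.0
joint_positions [ 1.1552  0.0488  0.0976  1.622  -0.      1.443 ]
qvel [ 0.0006  0.0001  0.0013  0.0016  0.0014 -0.001 ]
effort [  0.0002 -33.8793  32.001    0.0207  -0.0001   0.    ]
eef_pos [0.1488 0.5028 0.2301]
tcp_rot [ 2.5161  1.8793 -0.0032]
ft_force [0.0502 0.2177 0.9221]
wrist_torque [-0.0345  0.0071 -0.0155]
grip_width 0.9970148724720379
scene {'fx': 453.8429066695128, 'fy': 453.8429066695128, 'cx': 284.9301549078557, 'cy': 214.62025512754732, 'T': array([[ 0.0209,  0.6475, -0.7618,  1.1026],
       [ 0.9995, -0.0308,  0.0012,  0.0384],
       [-0.0227, -0.7615, -0.6478,  0.5634],
       [ 0.    ,  0.    ,  0.    ,  1.    ]])}
side {'fx': 432.1434490922599, 'fy': 432.1434490922599, 'cx': 278.70682530508384, 'cy': 210.8163898670509, 'T': array([[-0.6835, -0.5263,  0.5058,  0.2886],
       [-0.7298,  0.5071, -0.4586,  0.3546],
       [-0.0151, -0.6826, -0.7306,  0.6252],
       [ 0.    ,  0.    ,  0.    ,  1.    ]])}
wrist {'fx': 306.8021815270699, 'fy': 306.8021815270699, 'cx': 277.7268418057805, 'cy': 213.16084124018835, 'T_tool_cam': array([[ 1.    , -0.0005, -0.0003,  0.0002],
       [ 0.0005,  0.9564,  0.2921, -0.0758],
       [ 0.0001, -0.2921,  0.9564, -0.1423],
       [ 0.    ,  0.    ,  0.    ,  1.    ]])}
```

View pics/a_scene.png

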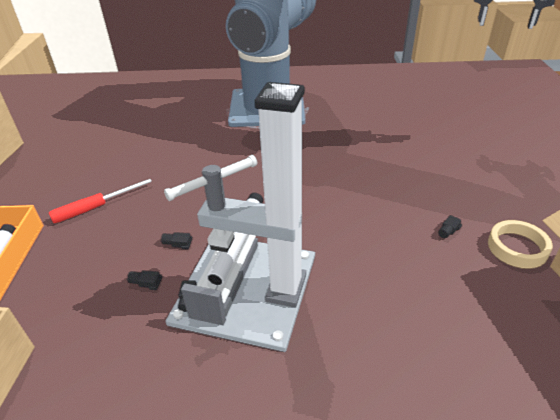

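View pics/a_side.png

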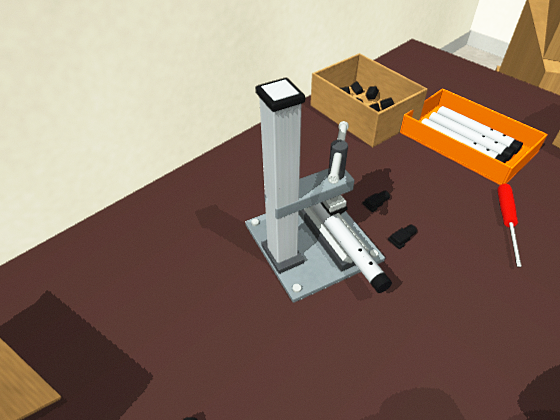

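View pics/a_wrist.png

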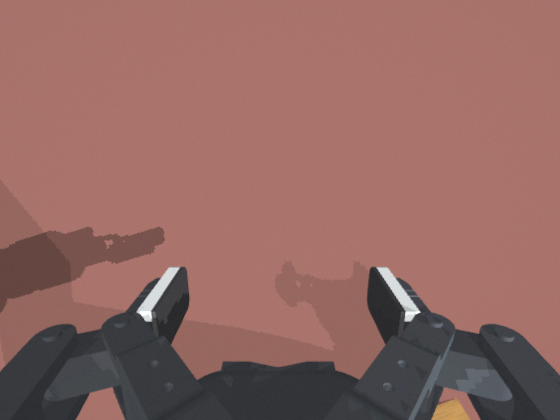

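```bash
python3 - <<'E'
import cv2
a=cv2.imread("pics/a_scene.png")[70:350,140:340]; cv2.imwrite("pics/b_scene.png",cv2.resize(a[:200],None,fx=4,fy=3,interpolation=2)[:600])
cv2.imwrite("pics/b_scene2.png",cv2.resize(a[130:280],None,fx=4,fy=4,interpolation=2))
b=cv2.imread("pics/a_side.png")[70:310,230:400]; cv2.imwrite("pics/b_side.png",cv2.resize(b[100:],None,fx=4,fy=4,interpolation=2))
cv2.imwrite("pics/b_side0.png",cv2.resize(b[:120],None,fx=4,fy=4,interpolation=2))
E
```

```text
(no output)
```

View pics/b_scene.png

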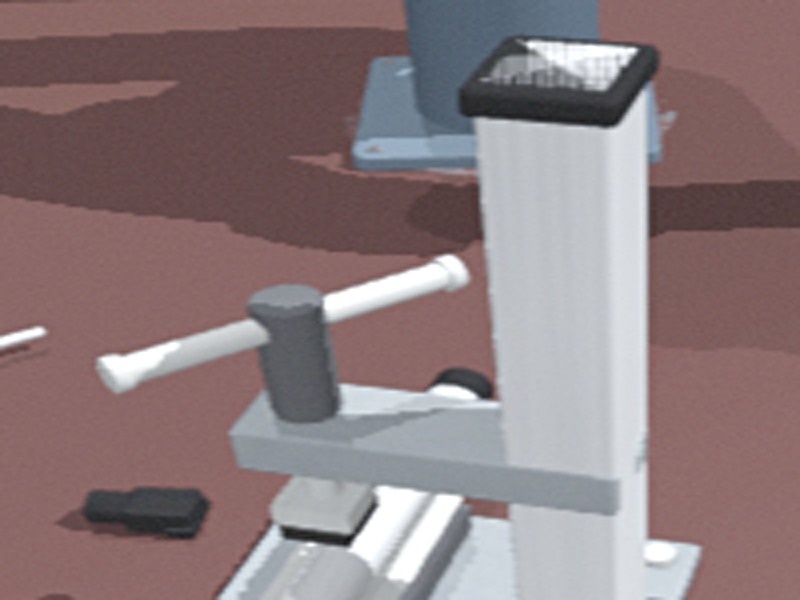

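View pics/b_scene2.png

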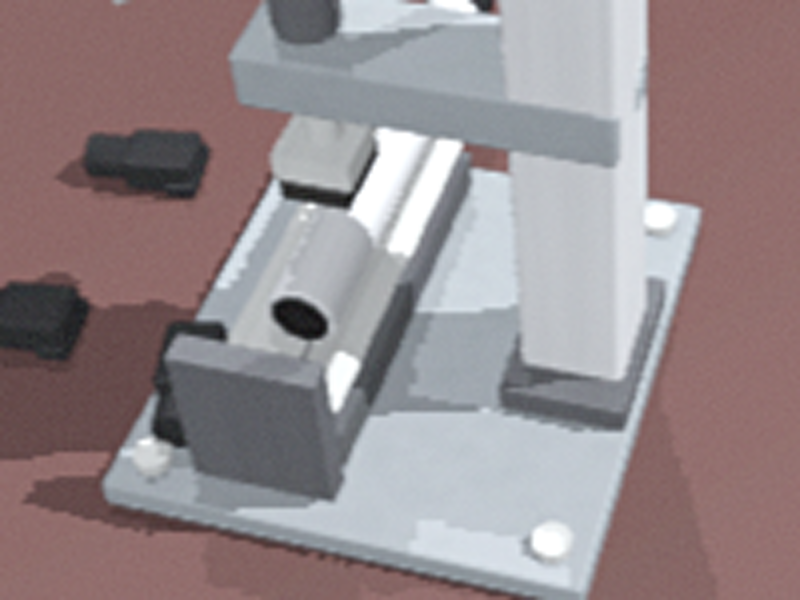

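View pics/b_side.png

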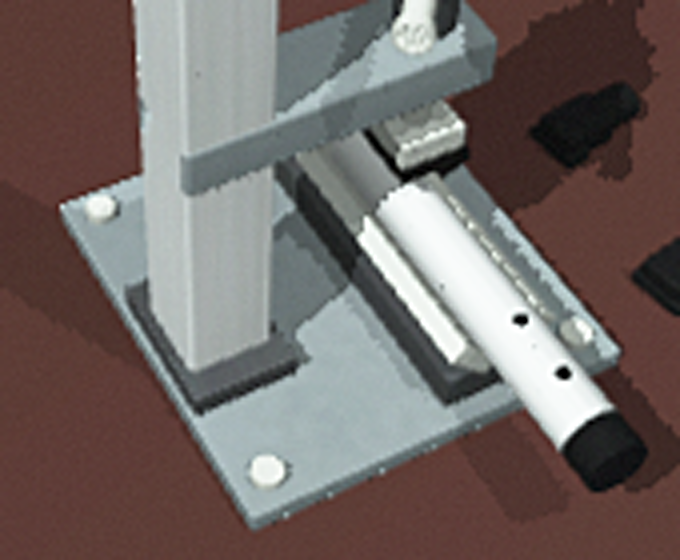

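View pics/b_side0.png

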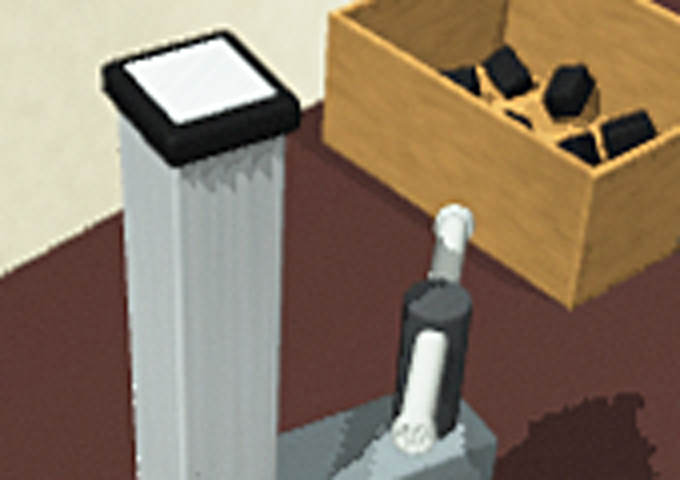

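```bash
cat > h.py <<'E'
import numpy as np
from rig import r
from scipy.optimize import least_squares
from scipy.spatial.transform import Rotation as R
np.set_printoptions(precision=4,suppress=True)
C={n:r.get_calibration(n) for n in("scene","side","wrist")}
def proj(n,P,T=None):
    c=C[n]; T=c['T'] if T is None else T
    p=(np.atleast_2d(P)-T[:3,3])@T[:3,:3]
    return np.c_[c['fx']*p[:,0]/p[:,2]+c['cx'],c['fy']*p[:,1]/p[:,2]+c['cy']]
def atz(n,uv,z,T=None):
    c=C[n]; T=c['T'] if T is None else T
    d=T[:3,:3]@np.array([(uv[0]-c['cx'])/c['fx'],(uv[1]-c['cy'])/c['fy'],1]); o=T[:3,3]
    return o+d*(z-o[2])/d[2]
def wT():
    s=r.sense(); M=np.eye(4); M[:3,:3]=R.from_rotvec(s['tcp_rot']).as_matrix(); M[:3,3]=s['eef_pos']
    return M@C['wrist']['T_tool_cam']
E
python3 - <<'E'
from h import *
f2=lambda u,v:(140+u/4,200+v/4); f1=lambda u,v:(140+u/4,70+v/3)
g=lambda u,v:(230+u/4,170+v/4); g0=lambda u,v:(230+u/4,70+v/4)
K=[("scene",f2(107,487),(125,-60,12)),("scene",f2(585,588),(125,125,12)),("scene",f2(700,208),(-70,125,12)),
("scene",f2(232,58),(42,-22,160)),("scene",f1(268,388),(-2,-22,160)),
("side",g(252,522),(-70,125,12)),("side",g(620,352),(-70,-60,12)),("side",g(62,205),(125,125,12)),("side",g(495,40),(-2,-22,160))]
def W(q,P): 
    c,s=np.cos(q[2]),np.sin(q[2]);P=np.array(P)/1000
    return np.array([q[0]+c*P[0]-s*P[1],q[1]+s*P[0]+c*P[1],P[2]])
def f(q): return np.concatenate([proj(n,W(q,P))[0]-uv for n,uv,P in K])
s=least_squares(f,[.45,0,0],loss='soft_l1')
print(s.x,np.degrees(s.x[2])); print(f(s.x).reshape(-1,2))
q=s.x
def inv(p): 
    d=np.array(p[:2])-q[:2];c,s_=np.cos(q[2]),np.sin(q[2]); return np.array([c*d[0]+s_*d[1],-s_*d[0]+c*d[1]])*1000
print("screw",W(q,(20,0,210)))
for n,uv in[("scene",f1(118,372)),("scene",f1(452,270)),("side",g0(415,435)),("side",g0(455,220))]:
    p=atz(n,uv,.21); print("bar",n,p,inv(p))
p=atz("scene",f2(300,317),.052);print("tube far",inv(p))
p=atz("side",g(615,462),.052);print("tube near",inv(p))
for n in("scene","side"):
  for xx in(-150,-140,-130,-120): print(n,xx,proj(n,W(q,(xx,0,52))))
E
```

```text
[ 0.5859 -0.05   -0.2749] -15.749287350291327
[[-0.8424 -0.1839]
 [ 0.7998  0.3604]
 [ 0.2974 -1.0895]
 [-1.0148 -0.8653]
 [ 1.8723 -4.7352]
 [-0.4502 -0.4219]
 [-0.0042 -0.8736]
 [-2.074  -0.1154]
 [ 0.7825 -1.1068]]
screw [ 0.6051 -0.0554  0.21  ]
bar scene [ 0.6392 -0.108   0.21  ] [ 67.0741 -41.3526]
bar scene [ 0.5666 -0.0033  0.21  ] [-31.2517  39.6924]
bar side [ 0.5674 -0.0041  0.21  ] [-30.251   39.0636]
bar side [ 0.6413 -0.1105  0.21  ] [ 69.803  -43.2316]
tube far [62.392 -1.544]
tube near [-134.8189   -0.876 ]
scene -150 [[257.8439 194.4142]]
scene -140 [[256.226  197.6988]]
scene -130 [[254.579  201.0422]]
scene -120 [[252.9024 204.446 ]]
side -150 [[389.3051 293.1457]]
side -140 [[385.3252 288.2337]]
side -130 [[381.4175 283.4108]]
side -120 [[377.5798 278.6743]]
```

```bash
cat >> h.py <<'E'
q0=np.array([0.5859,-0.05,-0.2749])
def W(P,q=q0):
    c,s=np.cos(q[2]),np.sin(q[2]);P=np.array(P)/1000
    return np.array([q[0]+c*P[0]-s*P[1],q[1]+s*P[0]+c*P[1],P[2]])
def inv(p,q=q0):
    d=np.array(p[:2])-q[:2];c,s_=np.cos(q[2]),np.sin(q[2]); return np.array([c*d[0]+s_*d[1],-s_*d[0]+c*d[1]])*1000
def rel(P): # tool-frame cm needed to reach cradle point P(mm)
    s=r.sense(); M=R.from_rotvec(s['tcp_rot']).as_matrix()
    return M.T@(W(P)-s['eef_pos'])*100, np.degrees(np.arctan2(M[1,1],M[0,1])-q0[2]), inv(s['eef_pos']), M[:,2]
E
python3 - <<'E'
from h import *
print(rel((-175,0,33)))
E
```

```text
(array([-40.8048,  40.1101,  19.8022]), np.float64(-0.7397267395860333), array([-570.7443,  413.5543]), array([-0.0008, -0.0017, -1.    ]))
```

>>> {"name": "arm_command", "arguments": {
  "deltas": [
    [[-2.0,2.0,0],-0.7,0],
    [[-2.5,2.5,0],0,0],
    [[-2.5,2.5,0],0,0],
    [[-2.5,2.5,0],0,0],
    [[-2.5,2.5,0],0,0],
    [[-2.5,2.5,0],0,0],
    [[-2.5,2.5,0],0,0],
    [[-2.5,2.5,0],0,0],
    [[-2.5,2.5,0],0,0],
    [[-2.5,2.5,0],0,0],
    [[-2.5,2.5,0],0,0],
    [[-2.5,2.5,0],0,0]
  ],
  "force": 40
}}

```text
t: 1.15
eef_pos: [0.3526, 0.1375, 0.2311]
tcp_rot: [-2.505, -1.895, -0.0]
ft_force: [0.6, 0.6, 1.0]
grip_width: -0.003
```

```bash
python3 - <<'E'
from h import *
print(rel((-175,0,33)))
E
```

```text
(array([-11.7059,  10.048 ,  19.8114]), np.float64(-0.03504309138196616), array([-275.4219,  117.0856]), array([ 0.0001,  0.0002, -1.    ]))
```

>>> {"name": "arm_command", "arguments": {
  "deltas": [
    [[-2.4,2.0,0],0,0],
    [[-2.4,2.0,0],0,0],
    [[-2.3,2.0,0],0,0],
    [[-2.3,2.0,0],0,0],
    [[-2.3,2.0,0],0,0],
    [[0,0,3.3],0,0],
    [[0,0,3.3],0,0],
    [[0,0,3.3],0,0],
    [[0,0,3.3],0,0],
    [[0,0,3.3],0,0],
    [[0,0,3.3],0,0],
    [[0,0,0],0,0]
  ]
}}

```text
t: 2.15
eef_pos: [0.4094, 0.0004, 0.0256]
tcp_rot: [-2.497, -1.888, 0.017]
ft_force: [-2.9, 0.3, -1.7]
grip_width: 0.001
```

```bash
python3 - <<'E'
from h import *
import cv2
print(rel((-175,0,33)), r.sense()['ft_force'])
a=r.capture("side"); cv2.imwrite("pics/c_side.png",cv2.resize(a[130:330,230:480],None,fx=3,fy=3,interpolation=2))
cv2.imwrite("pics/c_wrist.png",r.capture("wrist"))
E
```

```text
(array([-0.0634,  0.8423, -0.7505]), np.float64(-0.04978821509876454), array([-183.5359,    0.6284]), array([-0.0152,  0.0025, -0.9999])) [-2.8643  0.2702 -1.7001]
```

View pics/c_side.png

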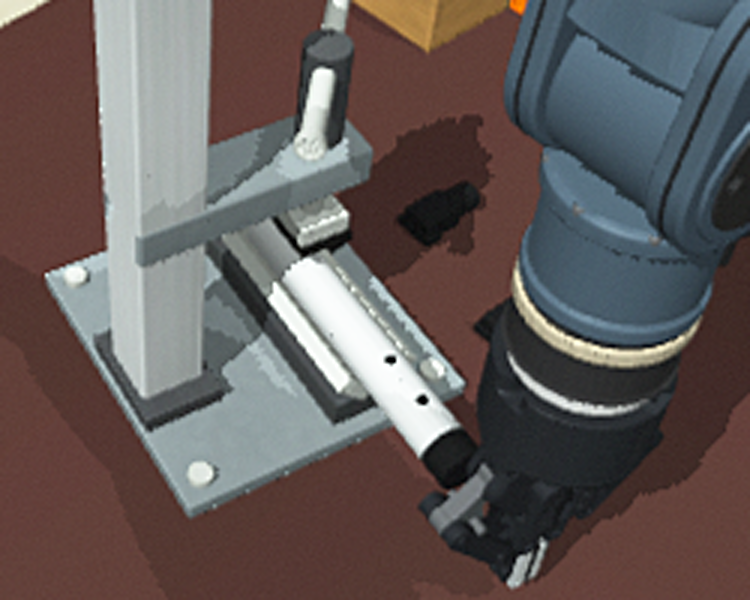

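View pics/c_wrist.png

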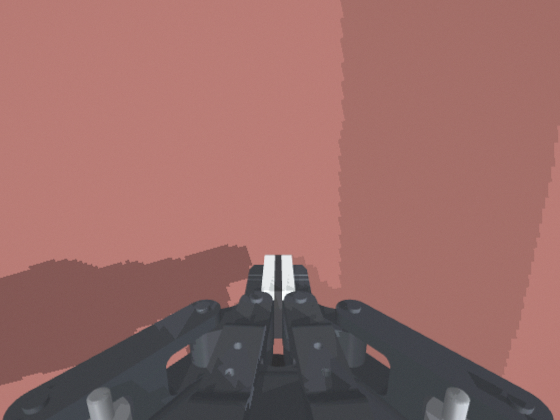

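>>> {"name": "arm_command", "arguments": {
  "deltas": [
    [[0,0,0],0,0],
    [[0,0,0],0,0],
    [[0,0,0],0,0]
  ]
}}

```text
t: 2.5
eef_pos: [0.4192, -0.0011, 0.0362]
tcp_rot: [2.502, 1.893, 0.006]
ft_force: [-0.0, 0.7, 0.3]
grip_width: -0.006
```

```bash
python3 - <<'E'
from h import *
print(rel((-175,0,33)), r.sense()['ft_force'])
E
```

```text
(array([-0.1829, -0.1311,  0.3156]), np.float64(-0.03631566902240681), array([-173.7048,    1.8259]), array([ 0.0053, -0.0009, -1.    ])) [-0.0064  0.6849  0.3116]
```

>>> {"name": "arm_command", "arguments": {
  "deltas": [
    [[-0.1,0.5,0.3],0,0],
    [[-0.1,0.5,0],0,0],
    [[0,0.5,0],0,0],
    [[0,0.5,0],0,0],
    [[0,0.5,0],0,0],
    [[0,0.5,0],0,0],
    [[0,0.5,0],0,0],
    [[0,0.5,0],0,0]
  ]
}}

```text
t: 3.17
eef_pos: [0.4537, -0.0133, 0.0297]
tcp_rot: [-2.503, -1.894, 0.004]
ft_force: [-2.7, 0.8, 1.3]
grip_width: 0.002
```

>>> {"name": "arm_command", "arguments": {
  "deltas": [
    [[0,0.4,0],0,0],
    [[0,0.3,0],0,0],
    [[0,0.3,0],0,0],
    [[0,0.3,0],0,0]
  ]
}}

```text
t: 3.5
eef_pos: [0.4671, -0.0171, 0.0302]
tcp_rot: [-2.505, -1.895, 0.001]
ft_force: [-3.9, -0.2, 2.1]
grip_width: -0.002
```

```bash
python3 - <<'E'
from h import *
print(rel((-115,0,33)), r.sense()['ft_force'])
E
```

```text
(array([ 0.0636,  0.8294, -0.2813]), np.float64(-0.03924788119178678), array([-123.296 ,   -0.6314]), array([-0.0008, -0.0002, -1.    ])) [-3.9093 -0.2381  2.1308]
```

>>> {"name": "arm_command", "arguments": {
  "deltas": [
    [[0,0.3,0],0,0],
    [[0,0.3,0],0,0]
  ]
}}

```text
t: 3.67
eef_pos: [0.4732, -0.019, 0.0303]
tcp_rot: [2.505, 1.895, -0.001]
ft_force: [-2.9, -0.4, 1.5]
grip_width: 0.002
```

>>> {"name": "arm_command", "arguments": {
  "deltas": [
    [[0,0.2,0],0,0],
    [[0,0.2,0],0,0]
  ]
}}

```text
t: 3.83
eef_pos: [0.4771, -0.0201, 0.0303]
tcp_rot: [2.505, 1.895, -0.0]
ft_force: [-4.3, 0.2, 1.9]
grip_width: -0.003
```

>>> {"name": "arm_command", "arguments": {
  "deltas": [
    [[0,0.15,0],0,0],
    [[0,0.15,0],0,0]
  ]
}}

```text
t: 4.0
eef_pos: [0.4789, -0.0206, 0.0302]
tcp_rot: [-2.505, -1.894, 0.002]
ft_force: [-8.8, -0.2, 6.3]
grip_width: 0.002
```

>>> {"name": "arm_command", "arguments": {
  "deltas": [
    [[0,0.2,0],0,0],
    [[0,0.15,0],0,0],
    [[0,0,0],0,0]
  ]
}}

```text
t: 4.25
eef_pos: [0.4788, -0.0206, 0.0302]
tcp_rot: [-2.5, -1.891, 0.01]
ft_force: [-14.7, 1.5, 11.4]
grip_width: -0.003
```

```bash
python3 - <<'E'
from h import *
import cv2
print(rel((-111,0,33)), r.sense()['ft_force'])
a=r.capture("scene"); cv2.imwrite("pics/d_scene.png",cv2.resize(a[180:340,140:340],None,fx=4,fy=3.75,interpolation=2))
E
```

```text
(array([ 0.0736,  0.0059, -0.2767]), np.float64(-0.02289792091087806), array([-111.0851,   -0.7378]), array([-0.0091,  0.0018, -1.    ])) [-14.693    1.4699  11.3837]
```

View pics/d_scene.png

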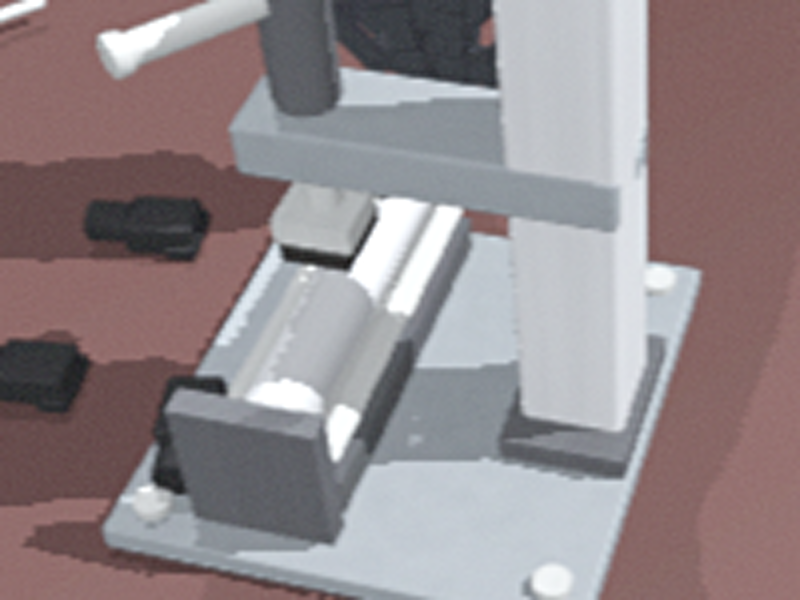

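>>> {"name": "arm_command", "arguments": {
  "deltas": [
    [[0,-1.0,0],0,0],
    [[0,-1.5,0],0,0],
    [[0,-1.5,-0.5],0,0],
    [[0.5,0,-2.5],0,2],
    [[0.5,0,-3.5],0,4],
    [[0.5,0,-3.5],0,6],
    [[0.5,0,-3.5],-6,6],
    [[0.5,0,-3.5],-7,6],
    [[0.5,0,-3.5],-7,6],
    [[0.5,0,-3.5],-7,6],
    [[0,0,-2.5],-7,6],
    [[0,0,0],-7,6]
  ]
}}

```text
t: 5.3
eef_pos: [0.4546, 0.0237, 0.3028]
tcp_rot: [1.667, 2.647, 0.012]
ft_force: [-0.2, 0.1, 0.9]
grip_width: 0.705
```

```bash
python3 - <<'E'
from h import *
print(rel((-130,-60,290)),r.sense()['joint_positions'], r.sense()['ft_force'])
E
```

```text
(array([-8.2285, -5.09  ,  1.2734]), np.float64(41.3567262758653), array([-146.3512,   35.3499]), array([ 0.0155, -0.0006, -0.9999])) [-0.0959 -0.1182  0.0815  1.7549  0.0009 -0.5428] [-0.19    0.1382  0.8513]
```

>>> {"name": "arm_command", "arguments": {
  "deltas": [
    [[-2.0,-1.3,0.3],0,6],
    [[-2.1,-1.3,0.3],0,6],
    [[-2.1,-1.3,0.3],0,6],
    [[-2.0,-1.2,0.3],0,6],
    [[0,0,0],-7,6],
    [[0,0,0],-7,6],
    [[0,0,0],-7,6],
    [[0,0,0],-7,6],
    [[0,0,0],-7,6],
    [[0,0,0],-7,6],
    [[0,0,0],-7,6],
    [[0,0,0],-7,6]
  ]
}}

```text
t: 6.3
eef_pos: [0.4411, -0.0726, 0.284]
tcp_rot: [0.231, 3.129, -0.0]
ft_force: [-0.7, 0.7, 1.2]
grip_width: 0.702
```

>>> {"name": "arm_command", "arguments": {
  "deltas": [
    [[0,0,0],-7,6],
    [[0,0,0],-7,6],
    [[0,0,0],-7,6],
    [[0,0,0],-7,6],
    [[0,0,0],-7,6],
    [[0,0,0],-7,6],
    [[0,0,0],0,6],
    [[0,0,0],0,6]
  ]
}}

```text
t: 6.97
eef_pos: [0.4405, -0.0725, 0.2838]
tcp_rot: [-0.893, 3.01, -0.002]
ft_force: [0.6, 0.3, 0.3]
grip_width: 0.71
```

```bash
python3 - <<'E'
from h import *
print(rel((58.6,-31.8,290)),r.sense()['joint_positions'], r.sense()['ft_force'])
E
```

```text
(array([-14.8829, -12.543 ,  -0.5679]), np.float64(138.79387327067369), array([-133.7948,  -61.1397]), array([ 0.0027, -0.0003, -1.    ])) [-0.3139 -0.1377  0.0253  1.7311  0.0005 -2.4614] [0.6061 0.3043 0.2642]
```

>>> {"name": "arm_command", "arguments": {
  "deltas": [
    [[-2.1,-1.8,0],-1,6],
    [[-2.1,-1.8,0],0,6],
    [[-2.1,-1.8,0],0,6],
    [[-2.1,-1.8,0],0,6],
    [[-2.1,-1.8,0],0,6],
    [[-2.1,-1.7,0],0,6],
    [[-2.0,-1.6,0],0,6],
    [[0,0,0],0,6],
    [[0,0,0],0,6],
    [[0,0,0],0,6]
  ]
}}

```text
t: 7.8
eef_pos: [0.6292, -0.0924, 0.2832]
tcp_rot: [0.922, -3.003, -0.001]
ft_force: [-0.7, -0.0, 0.1]
grip_width: 0.701
```

```bash
python3 - <<'E'
from h import *
import cv2
print(rel((58.6,-31.8,190)),r.sense()['joint_positions'], r.sense()['ft_force'])
cv2.imwrite("pics/e_wrist.png",r.capture("wrist"))
E
```

```text
(array([-0.1466, -0.5937,  9.3217]), np.float64(139.8847514696389), array([ 53.1584, -29.1059]), array([-0.0004,  0.0002, -1.    ])) [-0.2513  0.3817  0.5929  1.7825  0.0001 -2.4179] [-0.673  -0.013   0.1107]
```

View pics/e_wrist.png

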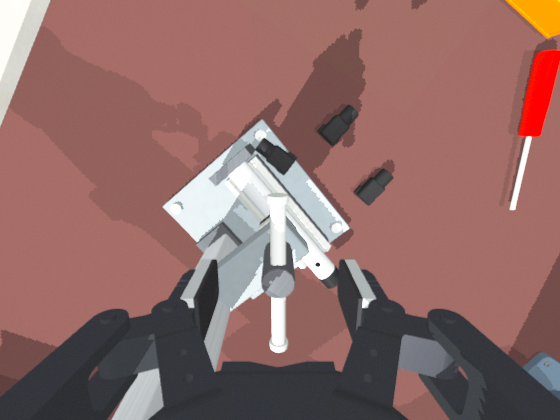

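```bash
python3 - <<'E'
from h import *
T=wT()
a=atz("wrist",(277.5,199),.212,T);b=atz("wrist",(278.5,344),.212,T)
m=(a+b)/2
print(a,b,m,np.linalg.norm(a-b)); print(inv(a),inv(b),inv(m))
print("angle cradle",np.degrees(np.arctan2(*(inv(a)-inv(b))[::-1])))
print(proj("wrist",W((20,0,210)),T))
E
```

```text
[ 0.639  -0.1081  0.212 ] [ 0.5678 -0.0044  0.212 ] [ 0.6034 -0.0562  0.212 ] 0.12580853263853076
[ 66.8928 -41.4914] [-29.8193  38.9732] [18.5367 -1.2591]
angle cradle -39.7605245054505
[[275.6145 275.4776]]
```

```bash
python3 - <<'E'
from h import *
print(rel((57.0,-33.1,191)))
E
```

```text
(array([ 0.0409, -0.5641,  9.3124]), np.float64(139.8984130251674), array([ 52.8759, -29.1592]), array([ 0.0008, -0.0002, -1.    ]))
```

>>> {"name": "arm_command", "arguments": {
  "deltas": [
    [[0,-0.5,0.5],0,4],
    [[0,0,1.8],0,4],
    [[0,0,2.0],0,4],
    [[0,0,2.0],0,4],
    [[0,0,2.0],0,4],
    [[0,0,1.0],0,4],
    [[0,0,0],0,4],
    [[0,0,0],0,4],
    [[0,0,0],0,4]
  ],
  "force": 40
}}

```text
t: 8.6
eef_pos: [0.6326, -0.0969, 0.1923]
tcp_rot: [-0.923, 3.0, -0.002]
ft_force: [-0.1, 0.9, 0.3]
grip_width: 0.47
```

```bash
python3 - <<'E'
from h import *
import cv2
s=r.sense();print(rel((57,-33.1,191)), s['ft_force'],s['wrist_torque'])
a=r.capture("scene"); cv2.imwrite("pics/f_scene.png",cv2.resize(a[50:250,80:340],None,fx=3,fy=3,interpolation=2))
E
```

```text
(array([0.0969, 0.0124, 0.1289]), np.float64(139.94691448109617), array([ 57.7145, -32.4383]), array([ 0.0028, -0.0007, -1.    ])) [-0.1498  0.9003  0.3039] [ 0.0108 -0.062   0.0049]
```

View pics/f_scene.png

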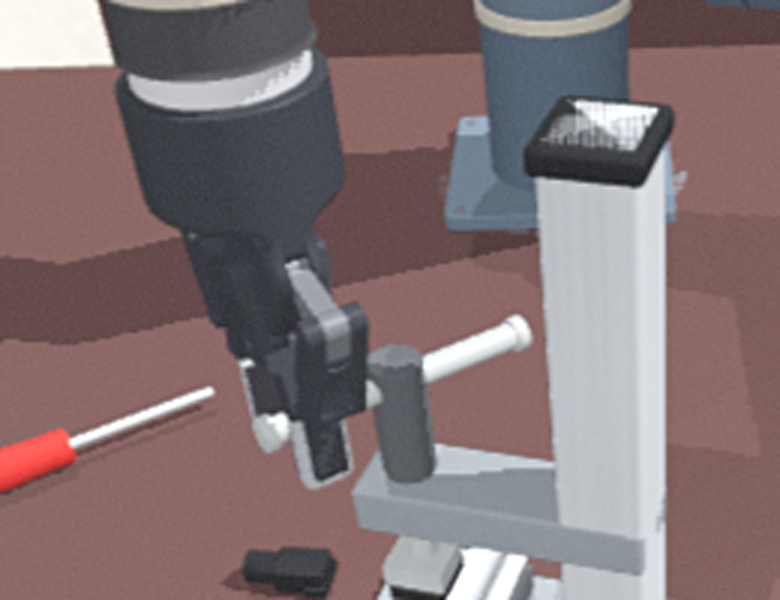

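>>> {"name": "arm_command", "arguments": {
  "deltas": [
    [[0.05,0,0.1],0,2],
    [[0,0,0],0,0.5],
    [[0,0,0],0,0.5],
    [[0,0,0],0,0.5],
    [[0,0,0],0,0.5],
    [[0,0,0],0,0.5]
  ],
  "force": 40
}}

```text
t: 9.15
eef_pos: [0.6325, -0.0971, 0.1905]
tcp_rot: [-0.923, 3.001, -0.002]
ft_force: [0.5, 0.3, 4.0]
grip_width: 0.126
```

```bash
cat >> h.py <<'E'
cc=np.array([18.6,-1.1]) # screw in cradle mm
def st():
    s=r.sense(); p=inv(s['eef_pos']); d=p-cc; rr=np.hypot(*d); M=R.from_rotvec(s['tcp_rot']).as_matrix()
    c,sn=np.cos(-q0[2]),np.sin(-q0[2]); F=s['ft_force']; f=np.array([c*F[0]-sn*F[1],sn*F[0]+c*F[1]])
    mz=(d[0]*f[1]-d[1]*f[0])/1000; tz=s['wrist_torque'][2]
    yaw=np.degrees(np.arctan2(M[1,1],M[0,1])-q0[2])
    print(f"t{s['t']:.2f} ang{np.degrees(np.arctan2(d[1],d[0])):.1f} r{rr:.1f} z{s['eef_pos'][2]*1e3:.1f} yaw-180 {yaw-180:.1f} Ftan{mz*1e3/rr:.2f} Frad{f@d/rr:.2f} Fz{F[2]:.1f} rxF{mz:.3f} tz{tz:.3f} sum{mz+tz:.3f} grip{s['grip_width']*85.4:.1f} j6 {s['joint_positions'][5]:.2f}")
E
python3 -c "from h import *; st()"
```

```text
t9.15 ang-39.0 r50.2 z190.5 yaw-180 -40.0 Ftan0.56 Frad0.01 Fz4.0 rxF0.028 tz-0.037 sum-0.009 grip10.8 j6 -2.43
```

>>> {"name": "arm_command", "arguments": {
  "deltas": [
    [[0.26,0.01,0],3,0.5],
    [[0.44,0.02,0],5,0.5],
    [[0.44,0.02,0],5,0.5],
    [[0.44,0.02,0],5,0.5],
    [[0.44,0.02,0],5,0.5]
  ]
}}

```text
t: 9.57
eef_pos: [0.6149, -0.1045, 0.1905]
tcp_rot: [-0.301, 3.122, -0.001]
ft_force: [3.9, 1.5, 3.5]
grip_width: 0.124
```

```bash
python3 -c "from h import *; st()"
```

```text
t9.57 ang-61.0 r49.7 z190.5 yaw-180 -63.2 Ftan4.11 Frad-0.54 Fz3.5 rxF0.204 tz0.204 sum0.408 grip10.6 j6 -2.04
```

>>> {"name": "arm_command", "arguments": {
  "deltas": [
    [[0.44,0.02,0],5,0.5],
    [[0.44,0.02,0],5,0.5],
    [[0.44,0.02,0],5,0.5],
    [[0.44,0.02,0],5,0.5],
    [[0.44,0.02,0],5,0.5],
    [[0.44,0.02,0],5,0.5]
  ]
}}

```text
t: 10.07
eef_pos: [0.5895, -0.1031, 0.1905]
tcp_rot: [0.518, 3.092, 0.001]
ft_force: [4.4, 0.5, 2.5]
grip_width: 0.124
```

```bash
python3 -c "from h import *; st()"
```

```text
t10.07 ang-90.9 r49.0 z190.5 yaw-180 -93.3 Ftan4.07 Frad-1.73 Fz2.5 rxF0.199 tz0.133 sum0.332 grip10.6 j6 -1.52
```

>>> {"name": "arm_command", "arguments": {
  "deltas": [
    [[0.44,0.02,0],5,0.5],
    [[0.44,0.02,0],5,0.5],
    [[0.44,0.02,0],5,0.5],
    [[0.44,0.02,0],5,0.5],
    [[0.44,0.02,0],5,0.5],
    [[0.44,0.02,0],5,0.5]
  ]
}}

```text
t: 10.57
eef_pos: [0.5683, -0.089, 0.1906]
tcp_rot: [1.3, 2.852, 0.002]
ft_force: [6.5, -2.0, 1.7]
grip_width: 0.123
```

```bash
python3 -c "from h import *; st()"
```

```text
t10.57 ang-121.1 r48.2 z190.6 yaw-180 -123.3 Ftan5.84 Frad-3.37 Fz1.7 rxF0.282 tz0.081 sum0.363 grip10.5 j6 -0.99
```

>>> {"name": "arm_command", "arguments": {
  "deltas": [
    [[0.44,0.02,0],5,0.5],
    [[0.44,0.02,0],5,0.5],
    [[0.44,0.02,0],5,0.5],
    [[0.44,0.02,0],5,0.5],
    [[0.44,0.02,0],5,0.5],
    [[0.44,0.02,0],5,0.5]
  ]
}}

```text
t: 11.07
eef_pos: [0.5571, -0.0664, 0.1905]
tcp_rot: [1.994, 2.417, 0.003]
ft_force: [7.8, -4.1, 0.9]
grip_width: 0.125
```

```bash
python3 -c "from h import *; st()"
```

```text
t11.07 ang-151.7 r47.6 z190.5 yaw-180 -153.3 Ftan5.71 Frad-6.75 Fz0.9 rxF0.272 tz0.138 sum0.410 grip10.7 j6 -0.43
```

>>> {"name": "arm_command", "arguments": {
  "deltas": [
    [[0.44,0.04,0],5,0.5],
    [[0.44,0.04,0],5,0.5],
    [[0.44,0.04,0],5,0.5],
    [[0.44,0.04,0],5,0.5],
    [[0.44,0.03,0],5,0.5],
    [[0.35,0.02,0],4,0.5]
  ]
}}

```text
t: 11.57
eef_pos: [0.5583, -0.0421, 0.1905]
tcp_rot: [2.537, 1.841, 0.0]
ft_force: [3.1, -5.8, 3.6]
grip_width: 0.118
```

```bash
sed -i 's/^cc=.*/cc=np.array([19.8,-0.8])/' h.py; python3 -c "from h import *; st()"
```

```text
t11.57 ang178.9 r48.5 z190.5 yaw-180 -182.3 Ftan4.61 Frad-4.69 Fz3.6 rxF0.224 tz0.172 sum0.395 grip10.1 j6 0.12
```

>>> {"name": "arm_command", "arguments": {
  "deltas": [
    [[0.44,0.04,0],5,0.5],
    [[0.44,0.03,0],5,0.5],
    [[0,0,0],0,0.5],
    [[0,0,0],0,0.5]
  ]
}}

```text
t: 11.9
eef_pos: [0.5619, -0.0337, 0.1905]
tcp_rot: [2.686, 1.618, 0.002]
ft_force: [3.6, -4.2, 3.5]
grip_width: 0.121
```

```bash
python3 -c "from h import *; st()"
```

```text
t11.90 ang168.1 r48.4 z190.5 yaw-180 -192.1 Ftan2.01 Frad-5.16 Fz3.5 rxF0.097 tz-0.074 sum0.023 grip10.3 j6 0.31
```

>>> {"name": "arm_command", "arguments": {
  "deltas": [
    [[0,0,0],0,4],
    [[0,0,0],0,4],
    [[0,0,0],0,4],
    [[0,0,0],0,4],
    [[0,0,-1.5],0,4],
    [[0,0,-2.5],0,4],
    [[0,0,-3.0],0,4],
    [[0,0,-3.0],0,4],
    [[0,2.0,0],-4,4],
    [[0,2.5,0],0,4],
    [[0,2.5,0],0,4],
    [[0,2.5,0],0,4]
  ]
}}

```text
t: 12.9
eef_pos: [0.647, -0.0712, 0.2894]
tcp_rot: [-2.631, -1.716, -0.0]
ft_force: [0.3, 0.4, -0.4]
grip_width: 0.468
```

>>> {"name": "arm_command", "arguments": {
  "deltas": [
    [[0,0,0],-7,4],
    [[0,0,0],-7,4],
    [[0,0,0],-7,4],
    [[0,0,0],-7,4],
    [[0,0,0],-7,4],
    [[0,0,0],-7,4],
    [[0,0,0],-7,4],
    [[0,0,0],-7,4],
    [[0,0,0],-7,4],
    [[0,0,0],-7,4],
    [[0,0,0],-7,4],
    [[0,0,0],-7,4]
  ]
}}

```text
t: 13.9
eef_pos: [0.6461, -0.0708, 0.2886]
tcp_rot: [-0.797, -3.037, -0.0]
ft_force: [0.4, 0.3, -0.1]
grip_width: 0.469
```

>>> {"name": "arm_command", "arguments": {
  "deltas": [
    [[0,0,0],-7,4],
    [[0,0,0],-7,4],
    [[0,0,0],-7,4],
    [[0,0,0],-7,4],
    [[0,0,0],-7,4],
    [[0,0,0],-7,4],
    [[0,0,0],-7,4],
    [[0,0,0],-7,4],
    [[0,0,0],-7,4],
    [[0,0,0],-7,4],
    [[0,0,0],-7,4],
    [[0,0,0],-7,4]
  ]
}}

```text
t: 14.9
eef_pos: [0.6461, -0.0708, 0.2887]
tcp_rot: [1.44, -2.791, -0.002]
ft_force: [0.5, 1.5, 0.6]
grip_width: 0.465
```

>>> {"name": "arm_command", "arguments": {
  "deltas": [
    [[0,0,0],-7,4],
    [[0,0,0],0,4],
    [[0,0,0],0,4],
    [[0,0,0],0,4]
  ]
}}

```text
t: 15.23
eef_pos: [0.6462, -0.071, 0.289]
tcp_rot: [1.596, -2.705, -0.001]
ft_force: [0.2, 0.8, -0.6]
grip_width: 0.469
```

```bash
python3 - <<'E'
from h import *
import cv2
a=np.radians(-12.5); P=(cc[0]+50*np.cos(a),cc[1]+50*np.sin(a),190.5)
st(); print(rel(P),r.sense()['joint_positions'])
T=wT(); print(T)
cv2.imwrite("pics/g_wrist.png",r.capture("wrist"))
E
```

```text
t15.23 ang-4.0 r44.1 z289.0 yaw-180 -13.2 Ftan0.86 Frad-0.07 Fz-0.6 rxF0.038 tz0.012 sum0.050 grip40.1 j6 -2.85
(array([ 0.644 , -0.6562,  9.8495]), np.float64(166.82031378251847), array([63.7696, -3.8575]), array([-0.0007,  0.0002, -1.    ])) [-0.2126  0.4326  0.6719  1.8108  0.0001 -2.8492]
[[-0.4842 -0.8361 -0.258   0.7108]
 [-0.875   0.4628  0.1423 -0.1067]
 [ 0.0005  0.2946 -0.9556  0.4313]
 [ 0.      0.      0.      1.    ]]
```

View pics/g_wrist.png

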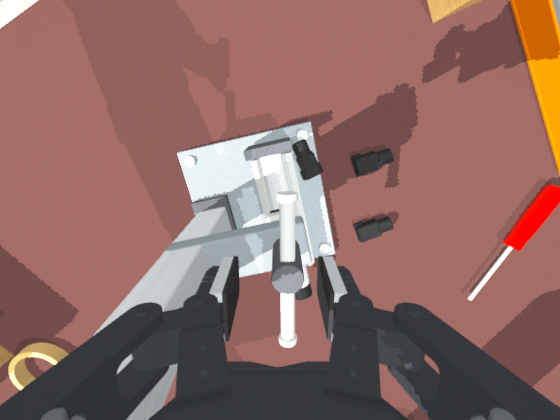

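```bash
python3 - <<'E'
from h import *
T=wT()
a=atz("wrist",(287,197),.212,T);b=atz("wrist",(288,340),.212,T); m=(a+b)/2
ia,ib=inv(a),inv(b); print(ia,ib,inv(m),np.degrees(np.arctan2(*(ia-ib)[::-1])))
u=(ia-ib)/np.linalg.norm(ia-ib); P=inv(m)+50*u
print(P,rel((P[0],P[1],190.5)))
E
```

```text
[ 80.4126 -14.8039] [-42.9601  12.0535] [18.7263 -1.3752] -12.281312720892487
[ 67.582  -12.0108] (array([ 0.7083, -0.5574,  9.8577]), np.float64(166.84941727932159), array([63.8198, -3.8515]), array([-0.0005,  0.0002, -1.    ]))
```

>>> {"name": "arm_command", "arguments": {
  "deltas": [
    [[0.4,-0.4,0],-0.9,4],
    [[0.3,-0.2,0.8],0,4],
    [[0,0,2.0],0,4],
    [[0,0,2.5],0,4],
    [[0,0,2.5],0,4],
    [[0,0,2.05],0,4],
    [[0,0,0],0,4],
    [[0,0,0],0,2],
    [[0,0,0],0,0.5],
    [[0,0,0],0,0.5],
    [[0,0,0],0,0.5],
    [[0,0,0],0,0.5]
  ]
}}

```text
t: 16.28
eef_pos: [0.6486, -0.0801, 0.1926]
tcp_rot: [-1.62, 2.69, -0.001]
ft_force: [-2.4, 1.8, 0.8]
grip_width: 0.123
```

```bash
python3 -c "from h import *; st()"
```

```text
t16.28 ang-12.8 r50.0 z192.6 yaw-180 -12.1 Ftan0.38 Frad-2.98 Fz0.8 rxF0.019 tz0.134 sum0.153 grip10.5 j6 -2.88
```

>>> {"name": "arm_command", "arguments": {
  "deltas": [
    [[0.35,0.01,0],4,0.5],
    [[0.35,0.01,0],4,0.5],
    [[0.35,0.01,0],4,0.5],
    [[0.35,0.01,0],4,0.5]
  ]
}}

```text
t: 16.62
eef_pos: [0.6409, -0.0909, 0.1926]
tcp_rot: [-1.227, 2.889, -0.0]
ft_force: [-1.1, 1.7, 1.7]
grip_width: 0.123
```

```bash
python3 -c "from h import *; st()"
```

```text
t16.62 ang-28.1 r50.1 z192.6 yaw-180 -28.2 Ftan0.43 Frad-1.97 Fz1.7 rxF0.022 tz0.299 sum0.320 grip10.5 j6 -2.62
```

>>> {"name": "arm_command", "arguments": {
  "deltas": [
    [[0.35,0.01,0],4,0.5],
    [[0.35,0.01,0],4,0.5],
    [[0.35,0.01,0],4,0.5]
  ]
}}

```text
t: 16.87
eef_pos: [0.633, -0.0976, 0.1926]
tcp_rot: [-0.918, 3.001, 0.0]
ft_force: [-1.8, 2.5, 0.5]
grip_width: 0.121
```

```bash
python3 -c "from h import *; st()"
```

```text
t16.87 ang-40.0 r50.1 z192.6 yaw-180 -40.2 Ftan-0.07 Frad-3.13 Fz0.5 rxF-0.004 tz0.290 sum0.286 grip10.4 j6 -2.42
```

>>> {"name": "arm_command", "arguments": {
  "deltas": [
    [[0.35,0.01,0],4,0.5],
    [[0.35,0.01,0],4,0.5],
    [[0.35,0.01,0],4,0.5]
  ]
}}

```text
t: 17.12
eef_pos: [0.6239, -0.1025, 0.1926]
tcp_rot: [-0.599, 3.08, 0.001]
ft_force: [-0.8, 3.1, 1.4]
grip_width: 0.124
```

```bash
python3 -c "from h import *; st()"
```

```text
t17.12 ang-51.8 r50.2 z192.6 yaw-180 -52.2 Ftan0.39 Frad-3.15 Fz1.4 rxF0.020 tz0.285 sum0.305 grip10.6 j6 -2.22
```

>>> {"name": "arm_command", "arguments": {
  "deltas": [
    [[0.35,0.01,0],4,0.5],
    [[0.35,0.01,0],4,0.5],
    [[0.35,0.01,0],4,0.5]
  ]
}}

```text
t: 17.37
eef_pos: [0.614, -0.1054, 0.1926]
tcp_rot: [-0.274, 3.126, 0.001]
ft_force: [-0.7, 3.2, 0.2]
grip_width: 0.12
```

```bash
python3 -c "from h import *; st()"
```

```text
t17.37 ang-63.6 r50.2 z192.6 yaw-180 -64.2 Ftan-0.05 Frad-3.28 Fz0.2 rxF-0.002 tz0.343 sum0.340 grip10.3 j6 -2.02
```

>>> {"name": "arm_command", "arguments": {
  "deltas": [
    [[0.35,0.02,0],4,0.5],
    [[0.35,0.02,0],4,0.5],
    [[0.35,0.02,0],4,0.5]
  ]
}}

```text
t: 17.62
eef_pos: [0.6037, -0.1063, 0.1926]
tcp_rot: [0.054, 3.137, 0.001]
ft_force: [-0.7, 2.3, 1.2]
grip_width: 0.118
```

```bash
python3 -c "from h import *; st()"
```

```text
t17.62 ang-75.5 r50.1 z192.6 yaw-180 -76.2 Ftan-0.78 Frad-2.28 Fz1.2 rxF-0.039 tz0.396 sum0.357 grip10.1 j6 -1.82
```

>>> {"name": "arm_command", "arguments": {
  "deltas": [
    [[0.35,0.02,0],4,0.5],
    [[0.35,0.02,0],4,0.5],
    [[0.35,0.02,0],4,0.5]
  ]
}}

```text
t: 17.87
eef_pos: [0.5934, -0.1049, 0.1926]
tcp_rot: [0.382, 3.114, 0.0]
ft_force: [-0.6, 2.4, 1.5]
grip_width: 0.123
```

```bash
python3 -c "from h import *; st()"
```

```text
t17.87 ang-87.4 r50.1 z192.6 yaw-180 -88.2 Ftan-1.09 Frad-2.19 Fz1.5 rxF-0.055 tz0.322 sum0.267 grip10.5 j6 -1.61
```

>>> {"name": "arm_command", "arguments": {
  "deltas": [
    [[0.35,0.02,0],4,0.5],
    [[0.35,0.02,0],4,0.5],
    [[0.35,0.02,0],4,0.5]
  ]
}}

```text
t: 18.12
eef_pos: [0.5836, -0.1015, 0.1926]
tcp_rot: [0.706, 3.057, 0.0]
ft_force: [-0.0, 0.8, 0.7]
grip_width: 0.125
```

```bash
python3 -c "from h import *; st()"
```

```text
t18.12 ang-99.2 r50.0 z192.6 yaw-180 -100.3 Ftan-0.39 Frad-0.72 Fz0.7 rxF-0.019 tz0.405 sum0.386 grip10.7 j6 -1.40
```

>>> {"name": "arm_command", "arguments": {
  "deltas": [
    [[0.35,0.02,0],4,0.5],
    [[0.35,0.02,0],4,0.5],
    [[0.35,0.02,0],4,0.5]
  ]
}}

```text
t: 18.37
eef_pos: [0.5747, -0.0961, 0.1926]
tcp_rot: [1.022, 2.966, -0.0]
ft_force: [-0.2, 0.2, -0.2]
grip_width: 0.123
```

```bash
python3 -c "from h import *; st()"
```

```text
t18.37 ang-111.2 r49.9 z192.6 yaw-180 -112.3 Ftan-0.29 Frad-0.05 Fz-0.2 rxF-0.015 tz0.297 sum0.282 grip10.5 j6 -1.19
```

>>> {"name": "arm_command", "arguments": {
  "deltas": [
    [[0.35,0.02,0],4,0.5],
    [[0.35,0.02,0],4,0.5],
    [[0.35,0.02,0],4,0.5]
  ]
}}

```text
t: 18.62
eef_pos: [0.5672, -0.0889, 0.1926]
tcp_rot: [1.327, 2.843, -0.001]
ft_force: [0.8, 0.3, 0.8]
grip_width: 0.121
```

```bash
python3 -c "from h import *; st()"
```

```text
t18.62 ang-123.1 r49.8 z192.6 yaw-180 -124.3 Ftan0.30 Frad-0.85 Fz0.8 rxF0.015 tz0.269 sum0.285 grip10.3 j6 -0.97
```

>>> {"name": "arm_command", "arguments": {
  "deltas": [
    [[0.35,0.02,0],4,0.5],
    [[0.35,0.02,0],4,0.5],
    [[0.35,0.02,0],4,0.5]
  ]
}}

```text
t: 18.87
eef_pos: [0.5613, -0.0803, 0.1926]
tcp_rot: [1.617, 2.688, -0.001]
ft_force: [-0.7, -0.7, 0.9]
grip_width: 0.125
```

```bash
python3 -c "from h import *; st()"
```

```text
t18.87 ang-135.1 r49.7 z192.6 yaw-180 -136.3 Ftan0.29 Frad0.92 Fz0.9 rxF0.015 tz0.341 sum0.356 grip10.6 j6 -0.75
```

>>> {"name": "arm_command", "arguments": {
  "deltas": [
    [[0.35,0.02,0],4,0.5],
    [[0.35,0.02,0],4,0.5],
    [[0.35,0.02,0],4,0.5]
  ]
}}

```text
t: 19.12
eef_pos: [0.5574, -0.0707, 0.1926]
tcp_rot: [1.89, 2.505, -0.002]
ft_force: [-2.3, -2.2, 1.2]
grip_width: 0.124
```

```bash
python3 -c "from h import *; st()"
```

```text
t19.12 ang-147.1 r49.6 z192.6 yaw-180 -148.3 Ftan1.46 Frad2.89 Fz1.2 rxF0.072 tz0.262 sum0.334 grip10.6 j6 -0.52
```

>>> {"name": "arm_command", "arguments": {
  "deltas": [
    [[0.35,0.01,0],4,0.5],
    [[0.35,0.01,0],4,0.5],
    [[0.35,0.01,0],4,0.5]
  ]
}}

```text
t: 19.37
eef_pos: [0.5555, -0.0605, 0.1926]
tcp_rot: [2.141, 2.293, -0.001]
ft_force: [-1.9, -2.4, 0.6]
grip_width: 0.127
```

```bash
python3 -c "from h import *; st()"
```

```text
t19.37 ang-159.2 r49.4 z192.6 yaw-180 -160.3 Ftan2.25 Frad2.10 Fz0.6 rxF0.111 tz0.289 sum0.400 grip10.8 j6 -0.30
```

>>> {"name": "arm_command", "arguments": {
  "deltas": [
    [[0.35,0.01,0],4,0.5],
    [[0.35,0.01,0],4,0.5],
    [[0.35,0.01,0],4,0.5]
  ]
}}

```text
t: 19.62
eef_pos: [0.5558, -0.0501, 0.1926]
tcp_rot: [2.369, 2.056, -0.0]
ft_force: [-0.8, -1.6, 1.0]
grip_width: 0.124
```

```bash
python3 -c "from h import *; st()"
```

```text
t19.62 ang-171.3 r49.3 z192.6 yaw-180 -172.3 Ftan1.71 Frad0.60 Fz1.0 rxF0.084 tz0.240 sum0.324 grip10.6 j6 -0.07
```

>>> {"name": "arm_command", "arguments": {
  "deltas": [
    [[0.35,0.01,0],4,0.5],
    [[0.35,0.01,0],4,0.5],
    [[0.35,0.01,0],4,0.5]
  ]
}}

```text
t: 19.87
eef_pos: [0.5583, -0.0399, 0.1926]
tcp_rot: [2.571, 1.797, 0.0]
ft_force: [-2.0, -2.2, 0.8]
grip_width: 0.125
```

```bash
python3 -c "from h import *; st()"
```

```text
t19.87 ang176.5 r49.2 z192.6 yaw-180 -184.3 Ftan2.76 Frad1.12 Fz0.8 rxF0.136 tz0.210 sum0.345 grip10.7 j6 0.16
```

>>> {"name": "arm_command", "arguments": {
  "deltas": [
    [[0.35,0.01,0],4,0.5],
    [[0.35,0.01,0],4,0.5]
  ]
}}

```text
t: 20.03
eef_pos: [0.5611, -0.0336, 0.1926]
tcp_rot: [2.69, 1.613, 0.001]
ft_force: [-2.0, -2.4, -0.2]
grip_width: 0.117
```

```bash
python3 -c "from h import *; st()"
```

```text
t20.03 ang168.4 r49.1 z192.6 yaw-180 -192.3 Ftan3.09 Frad0.64 Fz-0.2 rxF0.151 tz0.231 sum0.382 grip10.0 j6 0.31
```

>>> {"name": "arm_command", "arguments": {
  "deltas": [
    [[0,0,0],0,0.5],
    [[0,0,0],0,4],
    [[0,0,0],0,4],
    [[0,0,0],0,4],
    [[0,0,0],0,4],
    [[0,0,-1.5],0,4],
    [[0,0,-2.5],0,4],
    [[0,0,-3.0],0,4],
    [[0,0,-3.0],0,4],
    [[0.2,2.5,0],0,4],
    [[0.2,2.5,0],0,4],
    [[0.2,2.5,0],0,4]
  ]
}}

```text
t: 21.03
eef_pos: [0.6306, -0.062, 0.2925]
tcp_rot: [2.689, 1.621, 0.004]
ft_force: [2.1, -0.7, 0.5]
grip_width: 0.47
```

>>> {"name": "arm_command", "arguments": {
  "deltas": [
    [[0,2.4,0],-5,4],
    [[0,0,0],-7,4],
    [[0,0,0],-7,4],
    [[0,0,0],-7,4],
    [[0,0,0],-7,4],
    [[0,0,0],-7,4],
    [[0,0,0],-7,4],
    [[0,0,0],-7,4],
    [[0,0,0],-7,4],
    [[0,0,0],-7,4],
    [[0,0,0],-7,4],
    [[0,0,0],-7,4]
  ]
}}

```text
t: 22.03
eef_pos: [0.6506, -0.073, 0.2906]
tcp_rot: [-0.958, -2.992, -0.001]
ft_force: [0.4, -0.0, -0.8]
grip_width: 0.464
```

>>> {"name": "arm_command", "arguments": {
  "deltas": [
    [[0,0,0],-7,4],
    [[0,0,0],-7,4],
    [[0,0,0],-7,4],
    [[0,0,0],-7,4],
    [[0,0,0],-7,4],
    [[0,0,0],-7,4],
    [[0,0,0],-7,4],
    [[0,0,0],-7,4],
    [[0,0,0],-7,4],
    [[0,0,0],-7,4],
    [[0,0,0],-7,4],
    [[0,0,0],-7,4]
  ]
}}

```text
t: 23.03
eef_pos: [0.6506, -0.073, 0.2906]
tcp_rot: [1.29, -2.864, -0.001]
ft_force: [-1.1, 0.5, -0.8]
grip_width: 0.47
```

>>> {"name": "arm_command", "arguments": {
  "deltas": [
    [[0,0,0],-7,4],
    [[0,0,0],-7,4],
    [[0,0,0],0,4],
    [[0,0,0],0,4],
    [[0,0,0],0,4]
  ]
}}

```text
t: 23.45
eef_pos: [0.6506, -0.0731, 0.2907]
tcp_rot: [1.617, -2.693, -0.0]
ft_force: [-0.0, -0.1, 0.2]
grip_width: 0.465
```

```bash
python3 - <<'E'
from h import *
import cv2
st()
cv2.imwrite("pics/h_wrist.png",r.capture("wrist"))
E
```

```text
t23.45 ang-4.5 r48.9 z290.7 yaw-180 -12.3 Ftan-0.07 Frad0.02 Fz0.2 rxF-0.004 tz-0.034 sum-0.038 grip39.7 j6 -2.87
```

View pics/h_wrist.png

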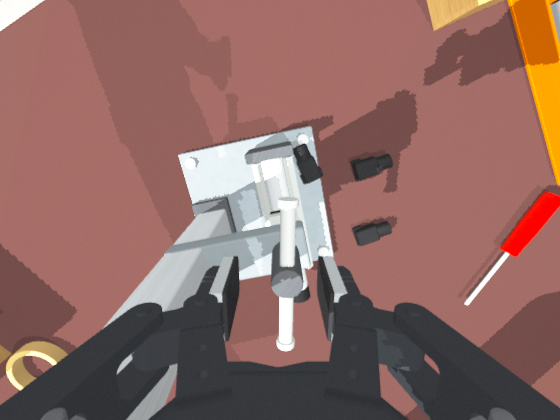

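```bash
python3 - <<'E'
from h import *
import cv2
T=wT()
a=atz("wrist",(288,202),.212,T);b=atz("wrist",(286,344),.212,T); m=(a+b)/2
ia,ib=inv(a),inv(b); print(inv(m),np.degrees(np.arctan2(*(ia-ib)[::-1])))
u=(ia-ib)/np.linalg.norm(ia-ib); P=inv(m)+50*u
print(P,rel((P[0],P[1],191.5)))
im=r.capture("scene"); cv2.imwrite("pics/h_scene.png",cv2.resize(im[180:340,140:340],None,fx=4,fy=3.75,interpolation=2))
E
```

```text
[18.7925 -1.4431] -12.491807457110456
[ 67.6088 -12.2581] (array([ 0.7637, -0.0711,  9.9204]), np.float64(167.75353166695461), array([68.5536, -4.6568]), array([-0.0002,  0.0002, -1.    ]))
```

View pics/h_scene.png

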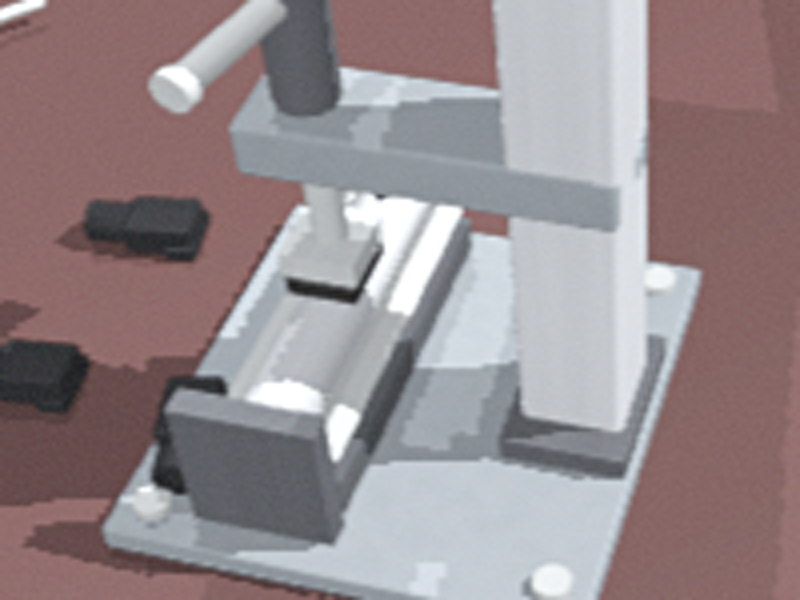

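```bash
python3 - <<'E'
from h import *
for z in (66,68,70,74): 
  p=proj("scene",np.array([W((36,-14,z)),W((36,14,z)),W((34.5,-15,z)),W((34.5,13,z))])); print(z,(p-[140,180])*[4,3.75])
E
```

```text
66 [[290.0019 296.0677]
 [359.2304 307.6066]
 [289.0009 293.0711]
 [358.0896 304.5631]]
68 [[289.3394 292.6278]
 [358.6932 304.1597]
 [288.3377 289.6321]
 [357.5513 301.1169]]
70 [[288.6743 289.175 ]
 [358.154  300.6996]
 [287.6721 286.1802]
 [357.0109 297.6577]]
74 [[287.3368 282.2303]
 [357.0695 293.7401]
 [286.3333 279.2374]
 [355.9241 290.7   ]]
```

>>> {"name": "arm_command", "arguments": {
  "deltas": [
    [[0.4,0,0.5],0.2,4],
    [[0.36,-0.05,1.0],0,4],
    [[0,0,2.0],0,4],
    [[0,0,2.3],0,4],
    [[0,0,2.3],0,4],
    [[0,0,1.8],0,4],
    [[0,0,0],0,4],
    [[0,0,0],0,2],
    [[0,0,0],0,0.5],
    [[0,0,0],0,0.5],
    [[0,0,0],0,0.5],
    [[0,0,0],0,0.5]
  ]
}}

```text
t: 24.55
eef_pos: [0.648, -0.0802, 0.1936]
tcp_rot: [-1.615, 2.693, -0.002]
ft_force: [-1.4, -0.2, 2.3]
grip_width: 0.126
```

```bash
python3 -c "from h import *; st()"
```

```text
t24.55 ang-13.3 r49.5 z193.6 yaw-180 -12.4 Ftan-0.83 Frad-1.10 Fz2.3 rxF-0.041 tz-0.095 sum-0.136 grip10.8 j6 -2.88
```

>>> {"name": "arm_command", "arguments": {
  "deltas": [
    [[0.26,0.01,0],3,0.5],
    [[0.26,0.01,0],3,0.5],
    [[0.26,0.01,0],3,0.5]
  ]
}}

```text
t: 24.8
eef_pos: [0.6444, -0.0859, 0.1937]
tcp_rot: [-1.397, 2.81, -0.002]
ft_force: [0.5, 2.5, 1.7]
grip_width: 0.129
```

```bash
python3 -c "from h import *; st()"
```

```text
t24.80 ang-21.1 r49.6 z193.7 yaw-180 -21.4 Ftan2.27 Frad-1.09 Fz1.7 rxF0.113 tz0.236 sum0.348 grip11.0 j6 -2.73
```

>>> {"name": "arm_command", "arguments": {
  "deltas": [
    [[0.26,0.01,0],3,0.5],
    [[0.26,0.01,0],3,0.5]
  ]
}}

```text
t: 24.97
eef_pos: [0.6411, -0.0899, 0.1937]
tcp_rot: [-1.248, 2.879, -0.002]
ft_force: [0.4, 1.7, 0.7]
grip_width: 0.123
```

```bash
python3 -c "from h import *; st()"
```

```text
t24.97 ang-27.1 r49.6 z193.7 yaw-180 -27.4 Ftan1.48 Frad-0.83 Fz0.7 rxF0.074 tz0.242 sum0.316 grip10.5 j6 -2.63
```

>>> {"name": "arm_command", "arguments": {
  "deltas": [
    [[0.26,0.01,0],3,0.5],
    [[0.26,0.01,0],3,0.5]
  ]
}}

```text
t: 25.13
eef_pos: [0.6374, -0.0935, 0.1937]
tcp_rot: [-1.095, 2.94, -0.001]
ft_force: [0.5, 1.7, 0.5]
grip_width: 0.12
```

```bash
python3 -c "from h import *; st()"
```

```text
t25.13 ang-33.1 r49.6 z193.7 yaw-180 -33.4 Ftan1.52 Frad-0.94 Fz0.5 rxF0.076 tz0.192 sum0.268 grip10.3 j6 -2.53
```

>>> {"name": "arm_command", "arguments": {
  "deltas": [
    [[0.26,0.01,0],3,0.5],
    [[0.26,0.01,0],3,0.5]
  ]
}}

```text
t: 25.3
eef_pos: [0.6334, -0.0967, 0.1937]
tcp_rot: [-0.94, 2.993, -0.001]
ft_force: [1.8, 2.6, 1.5]
grip_width: 0.125
```

```bash
python3 -c "from h import *; st()"
```

```text
t25.30 ang-39.0 r49.7 z193.7 yaw-180 -39.4 Ftan2.95 Frad-1.05 Fz1.5 rxF0.147 tz0.223 sum0.370 grip10.7 j6 -2.44
```

>>> {"name": "arm_command", "arguments": {
  "deltas": [
    [[0.26,0.01,0],3,0.5],
    [[0.26,0.01,0],3,0.5]
  ]
}}

```text
t: 25.47
eef_pos: [0.6291, -0.0995, 0.1937]
tcp_rot: [-0.782, 3.038, -0.001]
ft_force: [1.3, 2.1, 0.7]
grip_width: 0.124
```

```bash
python3 -c "from h import *; st()"
```

```text
t25.47 ang-44.9 r49.7 z193.7 yaw-180 -45.4 Ftan2.15 Frad-1.18 Fz0.7 rxF0.107 tz0.252 sum0.359 grip10.6 j6 -2.34
```

>>> {"name": "arm_command", "arguments": {
  "deltas": [
    [[0.26,0.01,0],3,0.5],
    [[0.26,0.01,0],3,0.5]
  ]
}}

```text
t: 25.63
eef_pos: [0.6245, -0.1017, 0.1937]
tcp_rot: [-0.622, 3.074, -0.001]
ft_force: [1.5, 2.3, 0.6]
grip_width: 0.127
```

```bash
python3 -c "from h import *; st()"
```

```text
t25.63 ang-50.8 r49.7 z193.7 yaw-180 -51.4 Ftan2.31 Frad-1.54 Fz0.6 rxF0.115 tz0.254 sum0.369 grip10.9 j6 -2.24
```

>>> {"name": "arm_command", "arguments": {
  "deltas": [
    [[0.26,0.01,0],3,0.5],
    [[0.26,0.01,0],3,0.5]
  ]
}}

```text
t: 25.8
eef_pos: [0.6198, -0.1035, 0.1937]
tcp_rot: [-0.46, 3.102, -0.001]
ft_force: [1.8, 1.9, 0.8]
grip_width: 0.122
```

```bash
python3 -c "from h import *; st()"
```

```text
t25.80 ang-56.6 r49.7 z193.7 yaw-180 -57.4 Ftan2.34 Frad-1.28 Fz0.8 rxF0.116 tz0.281 sum0.397 grip10.5 j6 -2.14
```

>>> {"name": "arm_command", "arguments": {
  "deltas": [
    [[0.26,0.01,0],3,0.5],
    [[0.26,0.01,0],3,0.5]
  ]
}}

```text
t: 25.97
eef_pos: [0.6148, -0.1048, 0.1937]
tcp_rot: [-0.297, 3.122, -0.001]
ft_force: [2.4, 0.7, 0.6]
grip_width: 0.123
```

```bash
python3 -c "from h import *; st()"
```

```text
t25.97 ang-62.5 r49.7 z193.7 yaw-180 -63.4 Ftan2.47 Frad-0.24 Fz0.6 rxF0.123 tz0.299 sum0.422 grip10.5 j6 -2.04
```

>>> {"name": "arm_command", "arguments": {
  "deltas": [
    [[0.26,0.01,0],3,0.5],
    [[0.26,0.01,0],3,0.5]
  ]
}}

```text
t: 26.13
eef_pos: [0.6098, -0.1056, 0.1937]
tcp_rot: [-0.133, 3.133, -0.001]
ft_force: [2.6, 1.0, 0.8]
grip_width: 0.125
```

```bash
python3 -c "from h import *; st()"
```

```text
t26.13 ang-68.4 r49.7 z193.7 yaw-180 -69.4 Ftan2.68 Frad-0.71 Fz0.8 rxF0.133 tz0.353 sum0.486 grip10.7 j6 -1.94
```

>>> {"name": "arm_command", "arguments": {
  "deltas": [
    [[0.26,0.01,0],3,0.5],
    [[0.26,0.01,0],3,0.5]
  ]
}}

```text
t: 26.3
eef_pos: [0.6047, -0.1058, 0.1937]
tcp_rot: [0.031, 3.135, -0.001]
ft_force: [3.5, 1.0, 0.7]
grip_width: 0.122
```

```bash
python3 -c "from h import *; st()"
```

```text
t26.30 ang-74.3 r49.7 z193.7 yaw-180 -75.4 Ftan3.45 Frad-0.98 Fz0.7 rxF0.172 tz0.300 sum0.472 grip10.4 j6 -1.83
```

>>> {"name": "arm_command", "arguments": {
  "deltas": [
    [[0.26,0.01,0],3,0.5],
    [[0.26,0.01,0],3,0.5]
  ]
}}

```text
t: 26.47
eef_pos: [0.5996, -0.1055, 0.1937]
tcp_rot: [0.195, 3.129, -0.001]
ft_force: [3.9, -0.5, 0.9]
grip_width: 0.125
```

```bash
python3 -c "from h import *; st()"
```

```text
t26.47 ang-80.2 r49.7 z193.7 yaw-180 -81.4 Ftan3.88 Frad0.08 Fz0.9 rxF0.193 tz0.283 sum0.476 grip10.7 j6 -1.73
```

>>> {"name": "arm_command", "arguments": {
  "deltas": [
    [[0.26,0.01,0],3,0.5],
    [[0.26,0.01,0],3,0.5]
  ]
}}

```text
t: 26.63
eef_pos: [0.5946, -0.1047, 0.1937]
tcp_rot: [0.359, 3.114, -0.001]
ft_force: [4.1, 0.5, 0.6]
grip_width: 0.122
```

```bash
python3 -c "from h import *; st()"
```

```text
t26.63 ang-86.1 r49.7 z193.7 yaw-180 -87.4 Ftan3.91 Frad-1.37 Fz0.6 rxF0.194 tz0.334 sum0.529 grip10.4 j6 -1.63
```

>>> {"name": "arm_command", "arguments": {
  "deltas": [
    [[0.26,0.01,0],3,0.5],
    [[0.26,0.01,0],3,0.5]
  ]
}}

```text
t: 26.8
eef_pos: [0.5896, -0.1034, 0.1937]
tcp_rot: [0.521, 3.091, -0.001]
ft_force: [2.8, -0.8, -0.2]
grip_width: 0.123
```

```bash
python3 -c "from h import *; st()"
```

```text
t26.80 ang-92.0 r49.6 z193.7 yaw-180 -93.4 Ftan2.94 Frad-0.15 Fz-0.2 rxF0.146 tz0.421 sum0.567 grip10.5 j6 -1.52
```

Clear rise; fit the touch point.

```bash
cat > fit.py <<'E'
import numpy as np
from scipy.optimize import least_squares
H0=320.1 # turned = H0 + (-yaw)
free=[(180.5-12,.320),(180.5,.286),(192.5,.305),(204.5,.34),(216.5,.357),(228.5,.267),(240.6,.386),(252.6,.282),(264.6,.285),(276.6,.356),(288.6,.334),(300.6,.4),(312.6,.324),(324.6,.345),(332.6,.382)]
d=free+[(H0+a,s) for a,s in [(21.4,.348),(27.4,.316),(33.4,.268),(39.4,.37),(45.4,.359),(51.4,.369),(57.4,.397),(63.4,.422),(69.4,.486),(75.4,.472),(81.4,.476),(87.4,.529),(93.4,.567)]+EXTRA] if (EXTRA:=__import__('json').loads(__import__('sys').argv[1])) is not None else 0
d=np.array(d)
for fixed in(True,False):
  f=lambda p:p[0]+(0.00444 if fixed else p[2])*np.maximum(0,d[:,0]-p[1])-d[:,1]
  s=least_squares(f,[.33,372,.0044],x_scale=[.01,5,.001],diff_step=1e-3)
  J=s.jac[:,:2 if fixed else 3]; cov=np.linalg.inv(J.T@J)*2*s.cost/(len(d)-3)
  print(fixed,s.x,"touch at -yaw",s.x[1]-H0,"sd",np.sqrt(np.diag(cov)))
E
python3 fit.py '[]'
```

```text
True [3.30052213e-01 3.61809011e+02 4.40000000e-03] touch at -yaw 41.70901075841465 sd [0.00817966 3.24945012]
False [3.30052632e-01 3.60380886e+02 4.22222222e-03] touch at -yaw 40.28088642659202 sd [8.16646296e-03 6.28816685e+00 7.65920902e-04]
```

>>> {"name": "arm_command", "arguments": {
  "deltas": [
    [[0.26,0.01,0],3,0.5],
    [[0.26,0.01,0],3,0.5],
    [[0.26,0.01,0],3,0.5]
  ]
}}

```text
t: 27.05
eef_pos: [0.5826, -0.1004, 0.1937]
tcp_rot: [0.762, 3.04, -0.001]
ft_force: [3.8, -0.5, 0.0]
grip_width: 0.121
```

```bash
python3 -c "from h import *; st()"
```

```text
t27.05 ang-100.8 r49.5 z193.7 yaw-180 -102.4 Ftan3.68 Frad-1.24 Fz0.0 rxF0.182 tz0.433 sum0.615 grip10.3 j6 -1.36
```

>>> {"name": "arm_command", "arguments": {
  "deltas": [
    [[0.26,0.01,0],3,0.5],
    [[0.26,0.01,0],3,0.5],
    [[0.26,0.01,0],3,0.5]
  ]
}}

```text
t: 27.3
eef_pos: [0.5761, -0.0964, 0.1937]
tcp_rot: [0.998, 2.971, -0.001]
ft_force: [3.0, -1.0, -0.5]
grip_width: 0.123
```

```bash
python3 -c "from h import *; st()"
```

```text
t27.30 ang-109.7 r49.4 z193.7 yaw-180 -111.4 Ftan3.03 Frad-0.95 Fz-0.5 rxF0.150 tz0.409 sum0.559 grip10.5 j6 -1.20
```

>>> {"name": "arm_command", "arguments": {
  "deltas": [
    [[0.26,0.01,0],3,0.5],
    [[0.26,0.01,0],3,0.5],
    [[0.26,0.01,0],3,0.5]
  ]
}}

```text
t: 27.55
eef_pos: [0.5702, -0.0915, 0.1937]
tcp_rot: [1.229, 2.883, -0.001]
ft_force: [2.4, -2.2, 0.4]
grip_width: 0.122
```

```bash
python3 -c "from h import *; st()"
```

```text
t27.55 ang-118.6 r49.4 z193.7 yaw-180 -120.4 Ftan3.27 Frad-0.14 Fz0.4 rxF0.161 tz0.429 sum0.590 grip10.5 j6 -1.04
```

```bash
python3 fit.py '[[102.4,0.615],[111.4,0.559],[120.4,0.590]]'
```

```text
True [3.31499965e-01 3.65554453e+02 4.40000000e-03] touch at -yaw 45.45445263169813 sd [0.00892427 3.37422577]
False [3.28589593e-01 3.53426993e+02 3.41019029e-03] touch at -yaw 33.32699337993239 sd [8.66409183e-03 6.55163189e+00 4.09677493e-04]
```

>>> {"name": "arm_command", "arguments": {
  "deltas": [
    [[0.26,0.01,0],3,0.5],
    [[0.17,0.01,0],2,0.5]
  ]
}}

```text
t: 27.72
eef_pos: [0.5674, -0.0884, 0.1936]
tcp_rot: [1.353, 2.827, -0.001]
ft_force: [2.4, -2.4, -0.3]
grip_width: 0.122
```

```bash
python3 -c "from h import *; st()"
```

```text
t27.72 ang-123.5 r49.3 z193.6 yaw-180 -125.4 Ftan3.37 Frad-0.20 Fz-0.3 rxF0.166 tz0.470 sum0.636 grip10.4 j6 -0.95
```

>>> {"name": "arm_command", "arguments": {
  "deltas": [
    [[0.26,0.01,0],3,0.5]
  ]
}}

```text
t: 27.8
eef_pos: [0.5658, -0.0864, 0.1937]
tcp_rot: [1.426, 2.791, -0.001]
ft_force: [4.0, -2.9, 0.1]
grip_width: 0.121
```

```bash
python3 -c "from h import *; st()"
```

```text
t27.80 ang-126.4 r49.3 z193.7 yaw-180 -128.4 Ftan4.68 Frad-1.37 Fz0.1 rxF0.231 tz0.461 sum0.691 grip10.4 j6 -0.89
```

>>> {"name": "arm_command", "arguments": {
  "deltas": [
    [[0,0,0],0,0.5],
    [[0,0,0],0,0.5]
  ]
}}

```text
t: 27.97
eef_pos: [0.5656, -0.0861, 0.1936]
tcp_rot: [1.424, 2.793, -0.0]
ft_force: [4.7, -3.5, 1.7]
grip_width: 0.123
```

```bash
python3 -c "from h import *; st()"
```

```text
t27.97 ang-126.8 r49.3 z193.6 yaw-180 -128.3 Ftan5.69 Frad-1.61 Fz1.7 rxF0.280 tz0.329 sum0.610 grip10.5 j6 -0.90
```

>>> {"name": "arm_command", "arguments": {
  "deltas": [
    [[0,0,0],0,4],
    [[0,0,0],0,4],
    [[0,0,0],0,4],
    [[0,0,0],0,4],
    [[0,0,-1.5],0,4],
    [[0,0,-2.5],0,4],
    [[0,0,-3.0],0,4],
    [[0,0,-3.0],0,4],
    [[0,0,0],0,4],
    [[0,0,0],0,4],
    [[0,0,0],0,4]
  ]
}}

```text
t: 28.88
eef_pos: [0.563, -0.0846, 0.2914]
tcp_rot: [-1.427, -2.797, 0.0]
ft_force: [0.4, -0.3, -0.4]
grip_width: 0.47
```

```bash
python3 - <<'E'
from h import *
import cv2
st(); T=wT(); cv2.imwrite("pics/i_wrist.png",r.capture("wrist"))
im=r.capture("scene"); cv2.imwrite("pics/i_scene.png",cv2.resize(im[180:340,140:340],None,fx=4,fy=3.75,interpolation=2))
im=r.capture("side"); cv2.imwrite("pics/i_side.png",cv2.resize(im[130:330,230:480],None,fx=3,fy=3,interpolation=2))
E
```

```text
t28.88 ang-129.9 r50.5 z291.4 yaw-180 -128.3 Ftan0.45 Frad-0.17 Fz-0.4 rxF0.023 tz0.027 sum0.050 grip40.2 j6 -0.89
```

View pics/i_wrist.png

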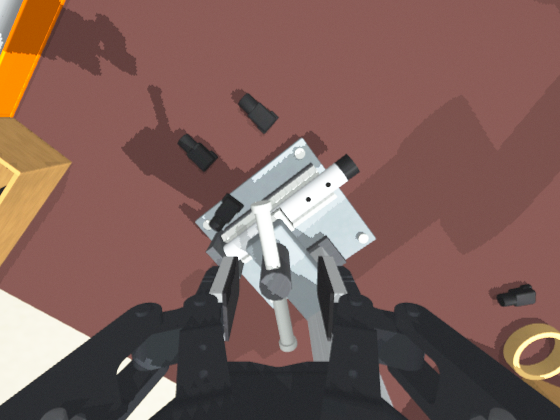

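View pics/i_scene.png

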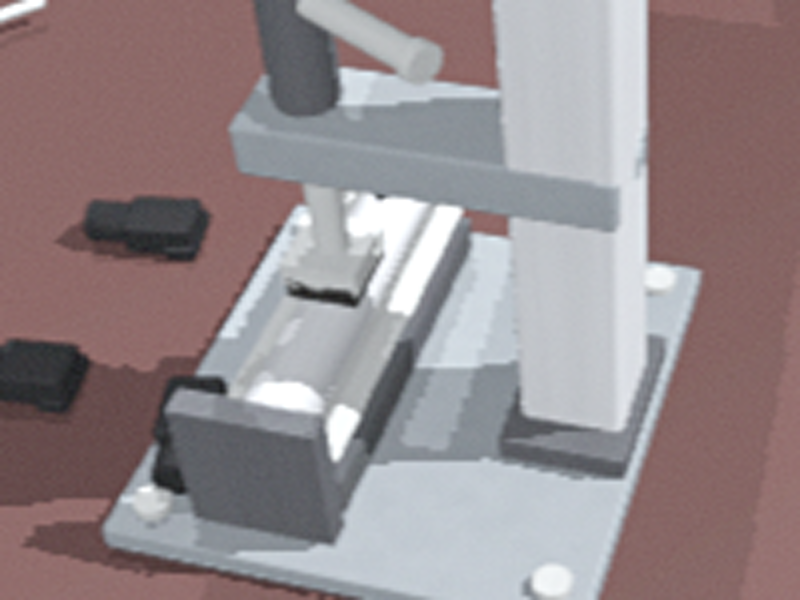

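View pics/i_side.png

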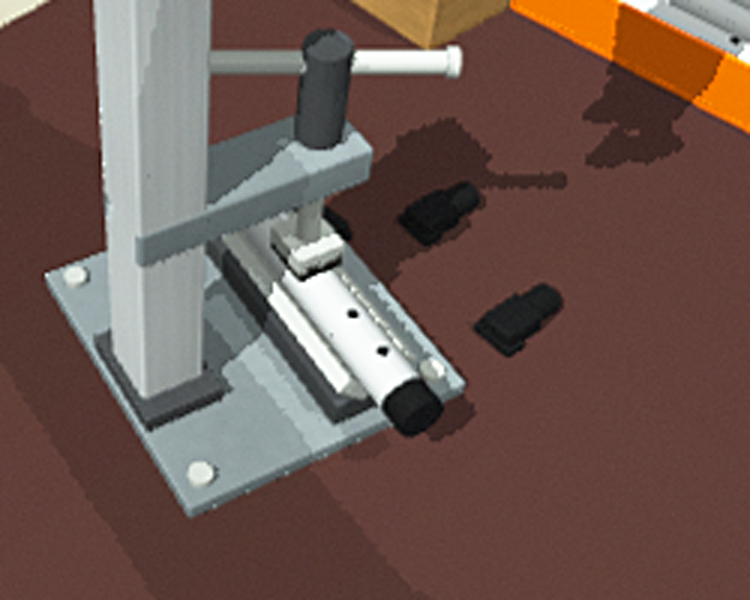

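```bash
python3 - <<'E'
from h import *
T=wT()
for P in [((262,208),(289,346)),((263,209),(288,345))]:
  a,b=[atz("wrist",p,.212,T) for p in P]
  ia,ib=inv(a),inv(b); print(ia,ib,(ia+ib)/2,np.degrees(np.arctan2(*(ia-ib)[::-1])))
# side: bar visible end right
p=atz("side",(230+455/3,130+61/3),.21); print(inv(p),np.degrees(np.arctan2(*(inv(p)-np.array([19.3,-1]))[::-1])))
p=atz("scene",(140+420/4,180+60/3.75),.21); print(inv(p),np.degrees(np.arctan2(*(inv(p)-np.array([19.3,-1]))[::-1])))
E
```

```text
[-12.4441 -55.5925] [47.6682 54.97  ] [17.612  -0.3113] -118.53272411824115
[-12.5383 -54.526 ] [47.7077 53.6111] [17.5847 -0.4575] -119.12331273318637
[-11.1558 -57.9025] -118.15692156647718
[49.3181 54.7093] 61.682640147422866
```

>>> {"name": "arm_command", "arguments": {
  "deltas": [
    [[0,-0.5,-1],0,4],
    [[0,-0.5,-1],0,4],
    [[0,0,0],0,4],
    [[0,0,0],0,4],
    [[0,0,0],0,4],
    [[0,0,0],0,4],
    [[0,0,0],0,4],
    [[0,0,0],0,4],
    [[0,0,0],0,4],
    [[0,0,0],0,4],
    [[0,0,0],0,4],
    [[0,0,0],0,4]
  ]
}}

```text
t: 30.03
eef_pos: [0.5553, -0.0906, 0.3117]
tcp_rot: [-1.428, -2.798, 0.0]
ft_force: [0.0, 0.1, -0.2]
grip_width: 0.467
```

```bash
python3 - <<'E'
from h import *
import cv2
st(); im=r.capture("side"); cv2.imwrite("pics/j_side.png",cv2.resize(im[130:330,230:480],None,fx=3,fy=3,interpolation=2))
o=cv2.imread("pics/i_side.png"); n=cv2.imread("pics/j_side.png")
d=cv2.absdiff(o,n).max(2); print("bar/foot/tube area diff",(d[:450,:500]>40).sum())
for z in(66,): print((proj("side",np.array([W((-100,0,52)),W((-98.5,-1,52))]))-[230,130])*3)
E
```

```text
t30.03 ang-129.3 r60.3 z311.7 yaw-180 -128.3 Ftan-0.11 Frad-0.10 Fz-0.2 rxF-0.007 tz0.009 sum0.003 grip39.9 j6 -0.91
bar/foot/tube area diff 2
[[420.3387 418.2775]
 [420.2267 415.5218]]
```

View pics/j_side.png

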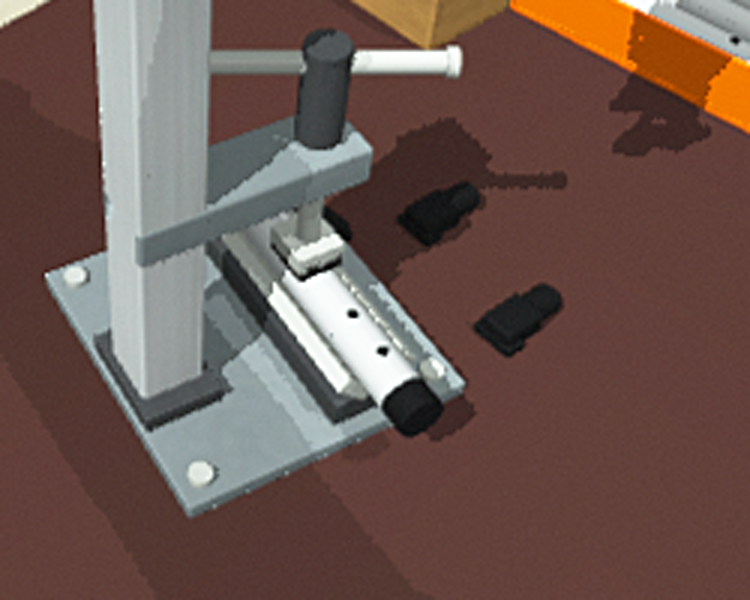

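```bash
python3 -c "
from rig import r
print(r.finish_job())"
```

```text
the job is handed in; nothing more can be done
None
```

The tube is home against the stop plate and clamped, the gripper has let go, and I handed the job in at about 30 s.

- **Tube:** I pushed it with closed fingers to a hard stop. The push force rose from about 4 N to 15 N and the tool stopped moving. The pictures show the far end at the stop plate and the near end where it should be when home.
- **Clamping:** I turned the handle clockwise in three strokes, regripping between them. The foot touched about 1.0 turn after the start. Free turning took about 0.33 N m. I stopped about 85° after touch, reading about 0.69 N m while turning, a rise of 0.36 N m (crushing is at 0.54).
- **Disagreement:** the bar turned back about 10° when I released it. It rests about 75° (0.21 turn) past touch, give or take 5° or more because the touch point is fitted to noisy readings. At the stated stiffness that is about 105 N, just over the 94 N that counts as firm. I did not retighten, because I think the screw's own friction would only let it spring back to the same point.
- **Last check:** over the last second before hand-in the bar, foot and tube did not move in the side picture. The gripper was clear and the wrist force was about zero.

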